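# Nudge the fixture plate onto its locating pins

### The job

The blue fixture plate has been left lying crooked on the steel fixture base, its far end propped up on two locating pins. With the fingertips or the outside of the fingers, gently nudge it sideways until both of its holes drop over the pins and it lies flat on the base; do not pick it up or tip it, and leave the other things where they are. Finish with the robot clear of the plate.

Things in the scene. Friction and masses are not known exactly. Their poses are not given: they have to be found in the camera images.
- base: Fixture base, fixed to the bench: steel slab 300 mm (its x) by 210 mm (its y) by 16 mm thick. Origin: centre of its underside, on the bench; x points roughly away from the robot (yaw within 0.4 rad), z up. Yellow painted lines on it mark the near edge and the right-hand corners of the seated plate.
- seat (a point): Where the plate's origin belongs, on the slab's top (base x 30, y 0, z 16 mm). Seated, the plate's axes are parallel to the base's, with 1 mm of play all round each pin.
- fence (a point): Middle of the inner (right-hand) face of the dark straight fence at the left of the base, at slab height (base x 0, y 56.5, z 16 mm). The fence runs along the base's x, 240 mm long, 20 mm wide, 30 mm high above the slab, fixed. The seated plate's left edge lies along this face, 0.5 mm off.
- pin_left (a point): Centre of the tip of the left locating pin (base x 45, y 26, z 26 mm). Each pin is brass, 10 mm in diameter, and stands 10 mm out of the slab: a straight 6 mm, then a cone narrowing to a 4 mm flat tip. At the start both are hidden under the plate and prop it up.
- pin_right (a point): Centre of the tip of the right locating pin (base x 45, y -26, z 26 mm), the same as the left one.
- plate: Loose blue plastic plate, 150 (its x) by 112 (y) by 16 mm, 0.22 to 0.4 kg. Origin: centre of its underside; x to its far end, z up. At the start tilted 5 degrees: near edge on the slab, far part on the pin tips; 18 to 42 mm short of its seat along base x, 11 to 20 mm right of it, up to 0.1 rad askew. 4 to 15 N slide it. Pushed slowly along the fence it drops over the pins, which then stop it.
- hole_left (a point): Centre of the plate's left hole at the underside (plate x 15, y 26 mm), which goes over the left pin. Round through hole, 12 mm in diameter.
- hole_right (a point): Centre of the plate's right hole at the underside (plate x 15, y -26 mm), which goes over the right pin. 12 mm through hole.
- stud_brass: Bystander: brass stud standing on the far edge of the base (base x 133, y -60 to -25 mm), foot 22 mm in diameter, 34 mm tall. Origin: centre of its underside.
- stud_steel: Bystander: dark steel stud standing on the far edge of the base (base x 133, y 25 to 60 mm), foot 22 mm in diameter, 34 mm tall. Origin: centre of its underside.
- hammer: Bystander: hammer lying on the bench to the left.
- screwdriver: Bystander: screwdriver lying on the bench to the right.
- wrench: Bystander: wrench lying on the bench to the right.
- can: Bystander: red can standing on the bench to the left, 60 mm in diameter, 130 mm tall.
- tray: Bystander: yellow open tray, 130 by 100 by 40 mm, on the bench to the right.
Not all that is in view belongs to the job. Of the things shaped like the plate, the blue one is meant.

How it is judged:
By the outcome, as a careful person would: the job done as asked, in the order asked, and still so for the second after the job is handed in, with the robot touching nothing.
It also fails if it takes over 48 s, if anything falls off the work surface, if the arm or the gripper's body presses on something with over 40 N, if the wrist force passes 120 N, or if a joint passes its speed limit or range.

### The arm

A 7-joint arm with a two-finger parallel gripper is mounted at the origin on the work surface. World frame = base frame: x ahead of the robot, y to its left, z up, the work surface at z = 0. Lengths are in mm, angles in rad, forces in N, time in s.
With the tool pointing down it reaches from about 425 to 950 mm from the base axis. Payload 4.7 kg.
Tool frame: the origin (TCP) lies at the very end of the fingers, on their centre line; the grasp point (between the pads) lies arm.tcp_to_grasp behind it (arm.tcp_to_grasp is the distance from the TCP to the grasp point, in mm); z points along the fingers, y is the direction in which the jaws open and shut (so a half turn about z gives the same grasp; the last joint's range is limited). The gripper opens to 87 mm and grips with 3 to 60 N. Pads are 19 mm wide; open, the fingers measure 117 mm over their backs; the gripper's body (75 mm by 190 mm) begins 51 mm behind the grasp point.
Start: joints at [1.208, 0.469, -0.049, 1.532, 0.024, 1.141, -0.082], TCP at [221.201, -637.745, 222.573] pointing down, gripper open.
Joint ranges: [-2.59, 2.59], [-0.33, 1.99], [-1.39, 1.29], [0.1, 2.45], [-1.04, 4.18], [0.21, 1.99], [-2.66, 2.66]. Speed limits (rad/s): [2.57, 2.57, 3.14, 3.14, 3.14, 3.14, 3.14].

### API

Orientations are given as a rotation vector (axis times angle).
In Python, from rig import arm gives the robot as it stands. The module is installed in compiled form; this text tells all that it offers.
- The arm moves only by the tool jog_arm, never from a script. Its arguments are lists of equal length, an entry for each row: "dp": the shift along the world's x, y, z in m, a list of three; "delta_rot": the turn, a rotation vector about the world's x, y, z in degrees, a list of three; "claw": the finger opening in m, from 0 to 0.087. A call has 1 to 10 rows; each row is the pose to reach, as a shift and turn from the pose measured when the call began; what a row does not reach only later rows make up. A row lasts 1/12 s, in which the tool goes at most 41.7 mm and 7.16 degrees, less where a joint would pass 70% of its speed; a pose out of reach is approached as far as the arm can. A call with a gripper value outside its range is refused whole. The fingers move at their own pace and stop on an object; "force" is the grip in N (left out, the last holds). Time passes only in rows, so rows that repeat a pose let the fingers close. It gives the time, the measured TCP pose, the force and the opening at its end, in the units of the state.
- arm.observe(): the state, without advancing time (a new reading comes with each control period).
- arm.get_image(name): name is "scene" or "top" or "wrist"; returns the picture (480x640x3 uint8, red, green, blue); there is no depth.
- arm.camera_params(name): a dict with "vfov" (degrees; the focal length in pixels is half the picture's height over the tangent of half this angle, whatever the lens; pixels are square), "cx", "cy" (the principal point, pixels), "T" (4x4, takes a point from camera to world coordinates); the wrist camera has in their place "T_tool_cam" (4x4, takes a point from camera to tool coordinates, whose origin is the TCP and whose axes are the flange's). Camera axes: x right, y down, z forward; pixel columns grow to the right and rows downward; lengths in mm; the calibration is good to about 2 mm. A picture is of the moment at which its call begins: read the wrist's pose just before it. camera_params takes no time and is no camera call.
- arm.sign_off(): hands the job in, once; it reports no verdict.
The state is a dict: "time_s": time; "joint_pos": joint angles; "qvel": joint speeds; "effort": joint torques, N m; "position": TCP position; "ee_rot": TCP orientation; "wrist_force": force on the tool from outside, world axes, zero at the start; "torque": the same for the moment, N m; "width": finger opening in mm.
Only numpy, scipy, OpenCV 4.12 (cv2) and the standard library are available. Lean on these libraries where they do the work, as an engineer would, in place of code of your own. Each camera call takes 0.05 s, during which the arm holds its last target. There are 200 camera calls.

## Working session

There is one attempt and no reset: what is moved stays moved. The work goes in short steps, Python scripts to look and compute and a tool call to move; the robot and the scene stay as the last step left them, time stands still between calls to the robot, and variables do not carry over. Pictures are saved under pics/ and viewed, about 8 in all and at most 12, crops included, and the job is handed in when it is done.

Besides the shell and the picture viewer there is one more tool, called in YAML: its name, and indented under it one key for each argument. jog_arm: Moves the arm, as the interface text tells. Its arguments: {"type":"object","properties":{"dp":{"type":"array","items":{"type":"array","items":{"type":"number"}}},"delta_rot":{"type":"array","items":{"type":"array","items":{"type":"number"}}},"claw":{"type":"array","items":{"type":"number"}},"force":{"type":"number"}},"required":["dp","delta_rot","claw"]}

```bash
mkdir -p pics; python3 - <<'E'
from rig import arm
import cv2,numpy as np
s=arm.observe();print(s['time_s'],s['position'],s['ee_rot'],s['wrist_force'],s['width'],arm.tcp_to_grasp)
for n in('top','scene'):
    cv2.imwrite(f'pics/{n}0.png',arm.get_image(n)[:,:,::-1]);p=arm.camera_params(n);print(n,p['vfov'],p['cx'],p['cy'],np.round(p['T'],3).tolist(),[k for k in p])
E
```

```text
0.0 [ 220.98100881 -637.18243775  221.51944699] [-3.09609927e+00 -5.21686400e-01  5.82212243e-04] [0.33425244 0.23729371 0.19396805] 86.67017225908178 18.700000000000003
top 55.55695309960971 320.17910701823337 244.6938184264048 [[0.02, -0.992, 0.124, 337.158], [-1.0, -0.02, 0.003, -45.72], [-0.001, -0.124, -0.992, 1176.855], [0.0, 0.0, 0.0, 1.0]] ['vfov', 'cx', 'cy', 'T']
scene 54.00901455847924 312.3079731525691 239.91185390593736 [[-0.75, 0.423, -0.509, 1098.876], [0.661, 0.5, -0.559, 630.253], [0.018, -0.756, -0.655, 874.414], [0.0, 0.0, 0.0, 1.0]] ['vfov', 'cx', 'cy', 'T']
```

View pics/top0.png

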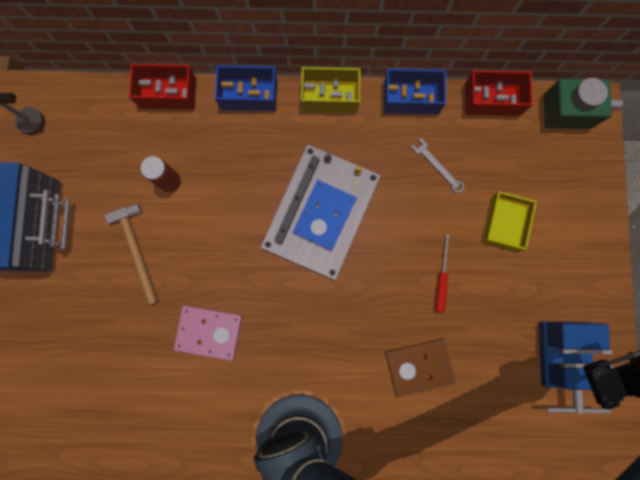

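View pics/scene0.png

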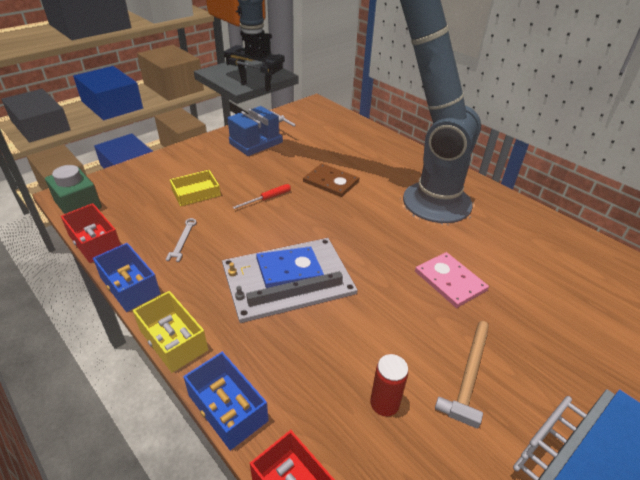

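The blue plate, at about (324,215) in the top picture, lies on the steel base. The pink plate (208,333) and the brown one (420,367) lie on the bench. Only the blue one matches the description. I'll confirm that in an enlarged crop.

```bash
python3 - <<'E'
import cv2
a=cv2.imread('pics/top0.png')[140:285,250:390];cv2.imwrite('pics/c0.png',cv2.resize(a,None,fx=4,fy=4,interpolation=cv2.INTER_CUBIC))
E
```

```text
(no output)
```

View pics/c0.png

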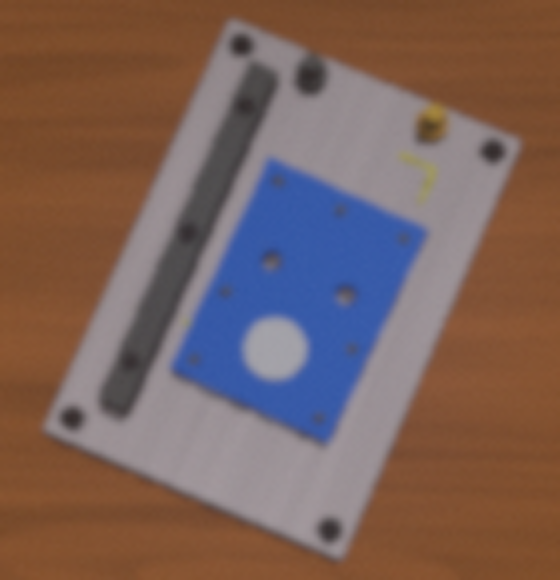

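```bash
cat > h.py <<'E'
from rig import arm
import numpy as np, cv2
def ray(name,uv,z):
    p=arm.camera_params(name);f=240/np.tan(np.radians(p['vfov']/2));T=np.array(p['T'])
    d=T[:3,:3]@np.array([(uv[0]-p['cx'])/f,(uv[1]-p['cy'])/f,1]);o=T[:3,3]
    return (o+d*(z-o[2])/d[2])[:2]
def crop(c): return (c[0]/4+250-.375,c[1]/4+140-.375)
E
python3 - <<'E'
from h import *
B=np.array([ray('top',crop(c),16) for c in[(232,20),(520,140),(342,560),(45,430)]]) # FL FR NR NL
print(B.round(1))
L=np.array([[150,105],[150,-105],[-150,-105],[-150,105]])
def fit(L,W):
    lm,wm=L.mean(0),W.mean(0);a,b=L-lm,W-wm
    t=np.arctan2((a[:,0]*b[:,1]-a[:,1]*b[:,0]).sum(),(a*b).sum());c,s=np.cos(t),np.sin(t);R=np.array([[c,-s],[s,c]])
    return t,wm-R@lm,R,np.abs(b-a@R.T).max()
t,o,R,e=fit(L,B);print('base',t,o,e)
P=np.array([ray('top',crop(c),z) for c,z in[((268,157),45),((428,231),45),((328,445),32),((173,372),32)]])
tp,op,Rp,ep=fit(np.array([[75,56],[75,-56],[-75,-56],[-75,56]]),P);print('plate',tp-t,(op-o)@R,ep)
print('corners in base',((P-o)@R).round(1))
for n,c,z in[('seat clicks hl',(272,261),40),('hr',(345,294),40),('fence near inner end',(128,415),46),('fence far inner',(277,78),46),('brass',(430,128),30),('steel',(312,78),30)]:
    w=ray('top',crop(c),z);print(n,w.round(1),((w-o)@R).round(1))
np.savez('base.npz',t=t,o=o)
for n,b in[('front mid',(-120,0)),('seat',(30,0))]:print(n,o+R@np.array(b))
E
```

```text
[[ 748.    -3.3]
 [ 670.5 -193.7]
 [ 393.7  -81.8]
 [ 473.1  110.1]]
base -0.3883960934592646 [571.31361914 -42.1715986 ] 2.4326354073267
plate -0.02433259950915767 [-10.62508627 -14.06004881] 2.1939122124012727
corners in base [[ 65.9  40.7]
 [ 62.1 -71.6]
 [-87.1 -67. ]
 [-83.4  41.7]]
seat clicks hl [581.3 -33.4] [ 6.  11.9]
hr [561.  -80.1] [  4.8 -39.1]
fence near inner end [480.1  54.5] [-121.1   54.9]
fence far inner [699.5 -34.2] [115.6  56. ]
brass [ 673.2 -133.7] [129.  -46.1]
steel [705.1 -56.7] [129.3  37.2]
front mid [460.25150035   3.27293649]
seat [599.07914884 -53.53273237]
```

The crop shows the blue plate with two holes at (272,261) and (345,294) and its label. The yellow corner mark is up-right at (425,175), and the fence is to the left. The plate is about 40 mm short of its seat, 14 mm to the right and nearly square. 

The plan is to push +y against the fence with two spread fingertips, then push +x along the fence.

jog_arm:
  dp:
    - [0.302,0.507,0]
    - [0.302,0.507,0]
    - [0.302,0.507,0]
    - [0.302,0.507,0]
    - [0.302,0.507,0]
    - [0.302,0.507,0]
    - [0.302,0.507,0]
    - [0.302,0.507,0]
    - [0.302,0.507,0]
    - [0.302,0.507,0]
  delta_rot:
    - [0,0,7]
    - [0,0,14]
    - [0,0,21]
    - [0,0,28]
    - [0,0,35]
    - [0,0,42]
    - [0,0,48.8]
    - [0,0,48.8]
    - [0,0,48.8]
    - [0,0,48.8]
  claw: [0.06,0.06,0.06,0.06,0.06,0.06,0.06,0.06,0.06,0.06]

```text
time_s: 0.93
position: [434.4, -277.7, 221.7]
ee_rot: [-2.605, -1.754, 0.002]
wrist_force: [0.1, 0.1, -0.7]
width: 59.9
```

jog_arm:
  dp:
    - [0.089,0.147,0]
    - [0.089,0.147,0]
    - [0.089,0.147,0]
    - [0.089,0.147,0]
    - [0.089,0.147,0]
    - [0.089,0.147,-0.04]
    - [0.089,0.147,-0.08]
    - [0.089,0.147,-0.12]
    - [0.089,0.147,-0.15]
    - [0.089,0.147,-0.15]
  delta_rot:
    - [0,0,0]
    - [0,0,0]
    - [0,0,0]
    - [0,0,0]
    - [0,0,0]
    - [0,0,0]
    - [0,0,0]
    - [0,0,0]
    - [0,0,0]
    - [0,0,0]
  claw: [0.06,0.06,0.06,0.06,0.06,0.06,0.06,0.06,0.06,0.06]

```text
time_s: 1.77
position: [518.2, -130.2, 65.8]
ee_rot: [-2.596, -1.749, 0.016]
wrist_force: [-1.8, 1.1, -0.8]
width: 60.1
```

```bash
python3 - <<'E'
from h import *
s=arm.observe();print(s['position'],s['ee_rot'])
cv2.imwrite('pics/w1.png',arm.get_image('wrist')[:,:,::-1]);p=arm.camera_params('wrist');print(p)
E
```

```text
[ 518.21160515 -130.20774561   65.81456163] [-2.59644041 -1.74892317  0.01600254]
{'vfov': 60.100189439273315, 'cx': 327.15802269751117, 'cy': 239.09165641401026, 'T_tool_cam': array([[-2.05649530e-04, -9.70286847e-01, -2.41957417e-01,
         6.30030253e+01],
       [ 9.99999943e-01, -2.64071644e-04,  2.09027380e-04,
         3.00107104e-01],
       [-2.66710611e-04, -2.41957360e-01,  9.70286847e-01,
        -1.61501669e+02],
       [ 0.00000000e+00,  0.00000000e+00,  0.00000000e+00,
         1.00000000e+00]])}
```

View pics/w1.png

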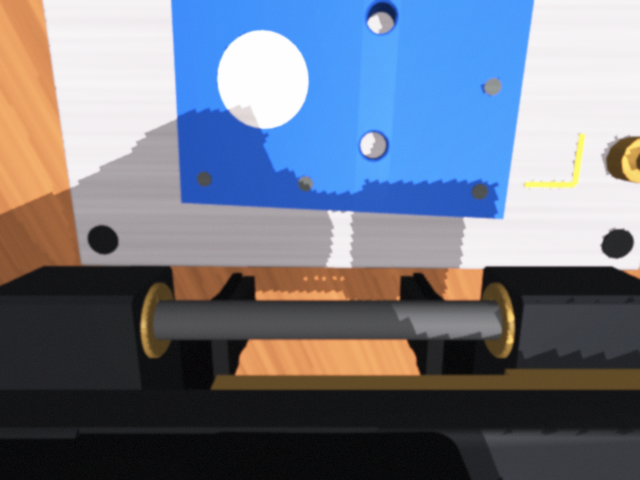

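The wrist view shows the slab's right edge level (row ~266), so the tool is aligned. The plate's right edge runs from (182,203) to (503,218), clear ahead of the fingers. I'll go down and approach.

jog_arm:
  dp:
    - [0.005,-0.002,-0.02]
    - [0.005,-0.002,-0.04]
    - [0.005,-0.002,-0.0435]
    - [0.005,-0.002,-0.0435]
    - [0.007,0.003,-0.0435]
    - [0.009,0.008,-0.0435]
    - [0.01,0.012,-0.0435]
    - [0.011,0.0145,-0.0435]
    - [0.011,0.0145,-0.0435]
    - [0.011,0.0145,-0.0435]
  delta_rot:
    - [0,0,0]
    - [0,0,0]
    - [0,0,0]
    - [0,0,0]
    - [0,0,0]
    - [0,0,0]
    - [0,0,0]
    - [0,0,0]
    - [0,0,0]
    - [0,0,0]
  claw: [0.06,0.06,0.06,0.06,0.06,0.06,0.06,0.06,0.06,0.06]

```text
time_s: 2.65
position: [531.9, -115.6, 25.9]
ee_rot: [-2.599, -1.752, 0.01]
wrist_force: [0.1, 0.1, -0.4]
width: 59.7
```

jog_arm:
  dp:
    - [0.0005,0.001,-0.003]
    - [0.001,0.002,-0.004]
    - [0.001,0.003,-0.004]
    - [0.0015,0.004,-0.004]
    - [0.002,0.005,-0.004]
    - [0.0025,0.006,-0.004]
    - [0.0025,0.007,-0.004]
    - [0.003,0.0075,-0.004]
    - [0.0035,0.0085,-0.004]
    - [0.004,0.0095,-0.004]
  delta_rot:
    - [0,0,0]
    - [0,0,0]
    - [0,0,0]
    - [0,0,0]
    - [0,0,0]
    - [0,0,0]
    - [0,0,0]
    - [0,0,0]
    - [0,0,0]
    - [0,0,0]
  claw: [0.06,0.06,0.06,0.06,0.06,0.06,0.06,0.06,0.06,0.06]

```text
time_s: 3.48
position: [535.5, -106.1, 21.7]
ee_rot: [-2.599, -1.752, 0.011]
wrist_force: [-0.7, -1.4, -0.8]
width: 60.0
```

jog_arm:
  dp:
    - [0.0005,0.001,0]
    - [0.001,0.002,0]
    - [0.001,0.003,0]
    - [0.0015,0.004,0]
    - [0.002,0.005,0]
    - [0.002,0.0055,0]
  delta_rot:
    - [0,0,0]
    - [0,0,0]
    - [0,0,0]
    - [0,0,0]
    - [0,0,0]
    - [0,0,0]
  claw: [0.06,0.06,0.06,0.06,0.06,0.06]

```text
time_s: 3.98
position: [537.6, -100.5, 21.7]
ee_rot: [-2.599, -1.752, 0.011]
wrist_force: [0.4, -2.8, 0.2]
width: 59.7
```

```bash
python3 - <<'E'
from h import *
s=arm.observe();print(s['position'],s['wrist_force'],s['torque'])
w=arm.get_image('wrist')[:,:,::-1];t=cv2.resize(arm.get_image('top')[140:285,250:390,::-1],None,fx=3.3,fy=3.3,interpolation=cv2.INTER_CUBIC)
w=cv2.resize(w,None,fx=.5,fy=.5) if 0 else w[:320,:,:]
w=cv2.resize(w,None,fx=.6,fy=.6);H=max(w.shape[0],t.shape[0]);o=np.zeros((H,w.shape[1]+t.shape[1],3),np.uint8);o[:w.shape[0],:w.shape[1]]=w;o[:t.shape[0],w.shape[1]:]=t
o=o[:,:800];cv2.imwrite('pics/m2.png',o)
E
```

```text
[ 537.61030615 -100.53486983   21.74989436] [ 0.40479728 -2.82849854  0.22045051] [-0.55259164  0.08084124 -0.02375571]
```

View pics/m2.png

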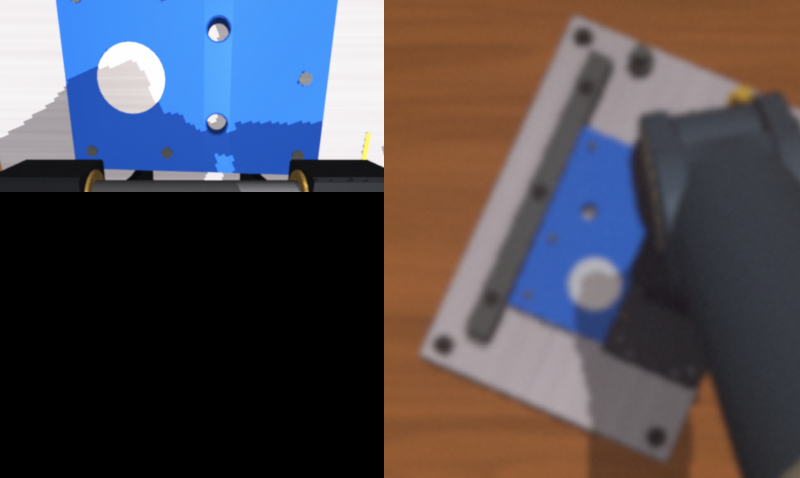

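The top view shows the plate's left edge now about 5 mm short of the fence at the near end (510,300). Contact is confirmed, so I'll keep pushing gently.

jog_arm:
  dp:
    - [0.0005,0.001,0]
    - [0.001,0.002,0]
    - [0.001,0.003,0]
    - [0.0015,0.0035,0]
  delta_rot:
    - [0,0,0]
    - [0,0,0]
    - [0,0,0]
    - [0,0,0]
  claw: [0.06,0.06,0.06,0.06]

```text
time_s: 4.42
position: [537.3, -100.1, 21.6]
ee_rot: [-2.602, -1.749, 0.019]
wrist_force: [-5.0, -7.4, 3.3]
width: 60.0
```

jog_arm:
  dp:
    - [0.0005,0.001,0]
    - [0.001,0.002,0]
    - [0.001,0.003,0]
  delta_rot:
    - [0,0,0]
    - [0,0,0]
    - [0,0,0]
  claw: [0.06,0.06,0.06]

```text
time_s: 4.67
position: [537.3, -100.1, 21.6]
ee_rot: [-2.605, -1.747, 0.025]
wrist_force: [-3.5, -9.5, 3.1]
width: 60.0
```

Force rose to about 10 N with no more motion. In the top view the plate edge lies along the fence line at both ends, so it is flush. Backing off and lifting.

jog_arm:
  dp:
    - [-0.003,-0.007,0]
    - [-0.006,-0.015,0]
    - [-0.008,-0.02,0]
    - [-0.008,-0.02,0]
    - [-0.008,-0.02,0.04]
    - [-0.008,-0.02,0.08]
    - [-0.008,-0.02,0.1]
    - [-0.008,-0.02,0.1]
  delta_rot:
    - [0,0,0]
    - [0,0,0]
    - [0,0,0]
    - [0,0,0]
    - [0,0,0]
    - [0,0,0]
    - [0,0,0]
    - [0,0,0]
  claw: [0.06,0.06,0.06,0.06,0.06,0.06,0.06,0.06]

```text
time_s: 5.33
position: [533.2, -119.5, 126.6]
ee_rot: [2.607, 1.749, -0.013]
wrist_force: [-0.0, 0.4, 0.1]
width: 59.9
```

jog_arm:
  dp:
    - [-0.007,0.012,0]
    - [-0.015,0.025,0]
    - [-0.022,0.037,0]
    - [-0.03,0.05,0]
    - [-0.037,0.062,0]
    - [-0.044,0.074,0]
    - [-0.052,0.087,0]
    - [-0.059,0.1,0]
    - [-0.066,0.112,0]
    - [-0.073,0.123,0]
  delta_rot:
    - [0,0,-7]
    - [0,0,-14]
    - [0,0,-21]
    - [0,0,-28]
    - [0,0,-35]
    - [0,0,-42]
    - [0,0,-49]
    - [0,0,-56]
    - [0,0,-63]
    - [0,0,-70]
  claw: [0.06,0.06,0.06,0.06,0.06,0.06,0.06,0.06,0.06,0.06]

```text
time_s: 6.17
position: [459.3, 4.8, 125.9]
ee_rot: [-3.137, 0.07, 0.014]
wrist_force: [-0.0, 0.5, 0.1]
width: 59.7
```

jog_arm:
  dp:
    - [0,-0.001,-0.02]
    - [0.001,-0.002,-0.04]
    - [0.001,-0.002,-0.05]
    - [0.001,-0.002,-0.05]
    - [0.001,-0.002,-0.05]
    - [0.001,-0.002,-0.05]
  delta_rot:
    - [0,0,-7]
    - [0,0,-14]
    - [0,0,-19.5]
    - [0,0,-19.5]
    - [0,0,-19.5]
    - [0,0,-19.5]
  claw: [0.06,0.06,0.06,0.06,0.06,0.06]

```text
time_s: 6.67
position: [460.7, 3.2, 76.2]
ee_rot: [-3.079, 0.596, 0.012]
wrist_force: [-0.0, 0.1, 0.4]
width: 60.1
```

```bash
python3 - <<'E'
from h import *
s=arm.observe();print(s['position'],s['ee_rot'],s['joint_pos'])
cv2.imwrite('pics/w3.png',arm.get_image('wrist')[:,:,::-1])
E
```

```text
[460.71210424   3.18219448  76.21483679] [-3.07892509  0.59590209  0.01190652] [ 0.06596194  0.33569957 -0.18959965  2.15491456  0.08865023  0.66407281
 -2.13664655]
```

View pics/w3.png

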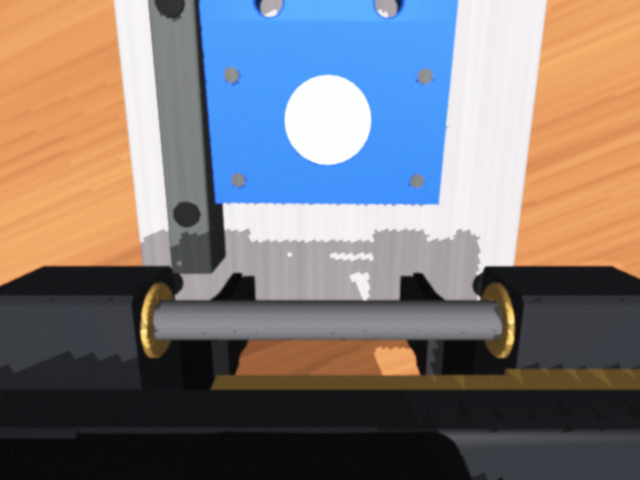

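The plate's left edge is flush with the fence and its near edge (row 203) is level. Now I'll go down behind it.

jog_arm:
  dp:
    - [0,0,-0.03]
    - [0,0,-0.05]
    - [0,0,-0.055]
    - [0,0,-0.055]
    - [0.005,-0.002,-0.055]
    - [0.009,-0.004,-0.055]
    - [0.013,-0.0055,-0.055]
    - [0.013,-0.0055,-0.055]
  delta_rot:
    - [0,0,0]
    - [0,0,0]
    - [0,0,0]
    - [0,0,0]
    - [0,0,0]
    - [0,0,0]
    - [0,0,0]
    - [0,0,0]
  claw: [0.06,0.06,0.06,0.06,0.06,0.06,0.06,0.06]

```text
time_s: 7.38
position: [476.2, -2.9, 22.6]
ee_rot: [-3.078, 0.598, 0.005]
wrist_force: [0.1, -0.4, -0.4]
width: 60.3
```

jog_arm:
  dp:
    - [0.0015,-0.0005,-0.001]
    - [0.003,-0.001,-0.002]
    - [0.0045,-0.002,-0.002]
    - [0.006,-0.0025,-0.002]
    - [0.0075,-0.003,-0.002]
    - [0.009,-0.0035,-0.002]
    - [0.0105,-0.0045,-0.002]
    - [0.012,-0.005,-0.002]
    - [0.0135,-0.0055,-0.002]
    - [0.015,-0.006,-0.002]
  delta_rot:
    - [0,0,0]
    - [0,0,0]
    - [0,0,0]
    - [0,0,0]
    - [0,0,0]
    - [0,0,0]
    - [0,0,0]
    - [0,0,0]
    - [0,0,0]
    - [0,0,0]
  claw: [0.06,0.06,0.06,0.06,0.06,0.06,0.06,0.06,0.06,0.06]

```text
time_s: 8.22
position: [491.4, -9.2, 20.5]
ee_rot: [-3.078, 0.599, 0.005]
wrist_force: [-2.9, -0.2, -0.7]
width: 59.8
```

jog_arm:
  dp:
    - [0.001,-0.0005,0]
    - [0.002,-0.001,0]
    - [0.003,-0.001,0]
    - [0.004,-0.0015,0]
    - [0.005,-0.002,0]
    - [0.006,-0.0025,0]
    - [0.007,-0.003,0]
    - [0.008,-0.003,0]
    - [0.009,-0.0035,0]
    - [0.01,-0.004,0]
  delta_rot:
    - [0,0,0]
    - [0,0,0]
    - [0,0,0]
    - [0,0,0]
    - [0,0,0]
    - [0,0,0]
    - [0,0,0]
    - [0,0,0]
    - [0,0,0]
    - [0,0,0]
  claw: [0.06,0.06,0.06,0.06,0.06,0.06,0.06,0.06,0.06,0.06]

```text
time_s: 9.05
position: [501.3, -13.2, 20.4]
ee_rot: [-3.078, 0.599, 0.006]
wrist_force: [-3.1, 0.4, 0.2]
width: 59.9
```

jog_arm:
  dp:
    - [0.001,-0.0005,0]
    - [0.002,-0.001,0]
    - [0.003,-0.001,0]
    - [0.004,-0.0015,0]
    - [0.005,-0.002,0]
    - [0.006,-0.0025,0]
    - [0.007,-0.003,0]
    - [0.008,-0.003,0]
    - [0.009,-0.0035,0]
    - [0.01,-0.004,0]
  delta_rot:
    - [0,0,0]
    - [0,0,0]
    - [0,0,0]
    - [0,0,0]
    - [0,0,0]
    - [0,0,0]
    - [0,0,0]
    - [0,0,0]
    - [0,0,0]
    - [0,0,0]
  claw: [0.06,0.06,0.06,0.06,0.06,0.06,0.06,0.06,0.06,0.06]

```text
time_s: 9.88
position: [511.2, -17.2, 20.4]
ee_rot: [-3.078, 0.599, 0.007]
wrist_force: [-2.7, 1.5, 1.1]
width: 60.0
```

```bash
python3 - <<'E'
from h import *
s=arm.observe();print(s['position'],s['ee_rot'],s['wrist_force'])
cv2.imwrite('pics/w4.png',arm.get_image('wrist')[:,:,::-1])
E
```

```text
[511.20491474 -17.2021311   20.38956368] [-3.07780771  0.59878828  0.00654091] [-2.67984393  1.51017563  1.10259958]
```

View pics/w4.png

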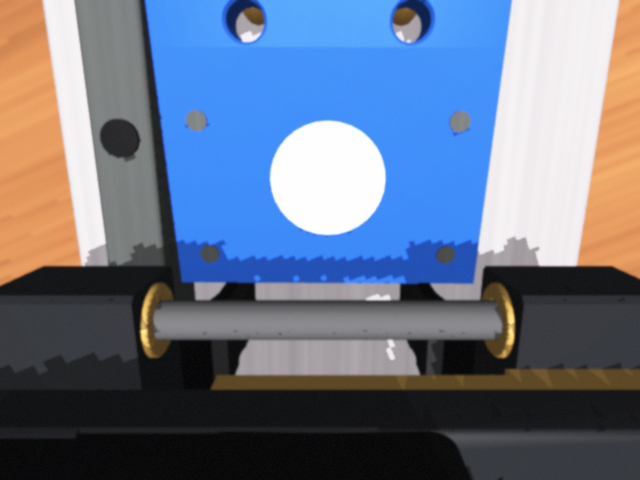

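Brass pin tips show in both holes at (255,15) and (402,15), symmetric, with about 10 mm to go. I'll continue slowly.

jog_arm:
  dp:
    - [0.001,-0.0005,0]
    - [0.0015,-0.0005,0]
    - [0.002,-0.001,0]
    - [0.003,-0.001,0]
    - [0.0035,-0.0015,0]
    - [0.004,-0.0015,0]
    - [0.005,-0.002,0]
    - [0.0055,-0.002,0]
    - [0.006,-0.0025,0]
    - [0.007,-0.003,0]
  delta_rot:
    - [0,0,0]
    - [0,0,0]
    - [0,0,0]
    - [0,0,0]
    - [0,0,0]
    - [0,0,0]
    - [0,0,0]
    - [0,0,0]
    - [0,0,0]
    - [0,0,0]
  claw: [0.06,0.06,0.06,0.06,0.06,0.06,0.06,0.06,0.06,0.06]

```text
time_s: 10.77
position: [518.9, -20.4, 20.5]
ee_rot: [-3.078, 0.599, 0.005]
wrist_force: [0.0, 0.5, 0.0]
width: 59.8
```

jog_arm:
  dp:
    - [0.0005,0,0]
    - [0.001,-0.0005,0]
    - [0.0015,-0.0005,0]
    - [0.002,-0.001,0]
    - [0.0025,-0.001,0]
    - [0.003,-0.001,0]
  delta_rot:
    - [0,0,0]
    - [0,0,0]
    - [0,0,0]
    - [0,0,0]
    - [0,0,0]
    - [0,0,0]
  claw: [0.06,0.06,0.06,0.06,0.06,0.06]

```text
time_s: 11.27
position: [520.0, -21.3, 20.2]
ee_rot: [-3.079, 0.599, 0.011]
wrist_force: [-6.3, 0.1, 4.3]
width: 59.8
```

jog_arm:
  dp:
    - [-0.004,0.0015,0]
    - [-0.009,0.0035,0]
    - [-0.018,0.0075,0]
    - [-0.028,0.0115,0]
    - [-0.028,0.0115,0.04]
    - [-0.028,0.0115,0.08]
    - [-0.028,0.0115,0.12]
    - [-0.028,0.0115,0.12]
  delta_rot:
    - [0,0,0]
    - [0,0,0]
    - [0,0,0]
    - [0,0,0]
    - [0,0,0]
    - [0,0,0]
    - [0,0,0]
    - [0,0,0]
  claw: [0.06,0.06,0.06,0.06,0.06,0.06,0.06,0.06]

```text
time_s: 11.93
position: [496.5, -9.0, 147.3]
ee_rot: [-3.076, 0.597, -0.012]
wrist_force: [1.1, 0.2, -0.4]
width: 59.8
```

```bash
python3 - <<'E'
from h import *
s=arm.observe();print(s['position'],s['ee_rot'],s['wrist_force'])
cv2.imwrite('pics/w5.png',arm.get_image('wrist')[:,:,::-1])
a=arm.get_image('scene')[:,:,::-1];cv2.imwrite('pics/s5.png',cv2.resize(a[225:335,205:375],None,fx=4.5,fy=4.5,interpolation=cv2.INTER_CUBIC))
E
```

```text
[496.46781691  -9.00787446 147.33833354] [-3.07593946  0.59720015 -0.0119793 ] [ 1.05542055  0.24750563 -0.43289266]
```

View pics/w5.png

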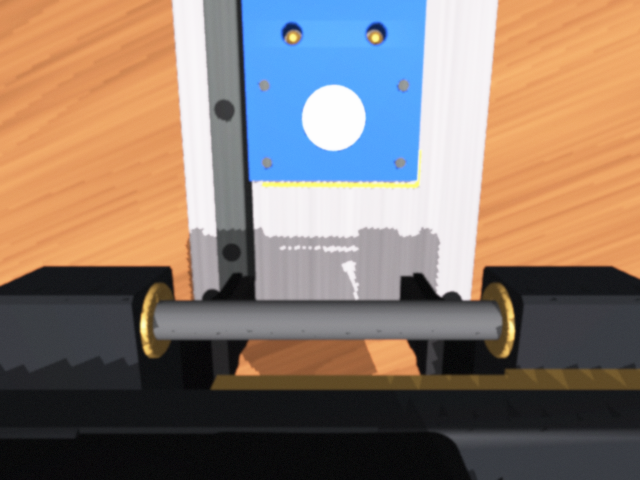

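View pics/s5.png

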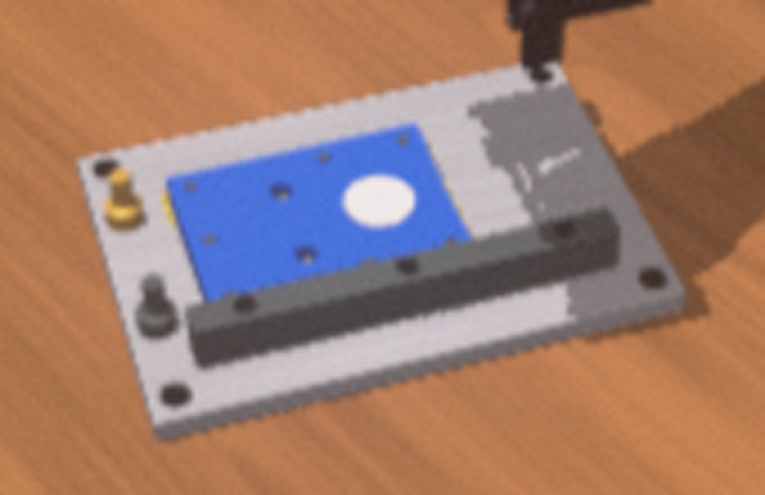

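The brass tips sit in both holes at (292,36) and (376,36). The near edge lies along the yellow line at row 184. I'll raise the arm clear and check flatness numerically.

jog_arm:
  dp:
    - [0,0,0.04]
    - [0,0,0.08]
    - [0,0,0.12]
    - [0,0,0.16]
    - [0,0,0.18]
    - [0,0,0.18]
    - [0,0,0.18]
  delta_rot:
    - [0,0,0]
    - [0,0,0]
    - [0,0,0]
    - [0,0,0]
    - [0,0,0]
    - [0,0,0]
    - [0,0,0]
  claw: [0.06,0.06,0.06,0.06,0.06,0.06,0.06]

```text
time_s: 12.62
position: [492.1, -9.3, 321.2]
ee_rot: [-3.079, 0.598, 0.005]
wrist_force: [-0.2, -0.1, -0.6]
width: 59.8
```

```bash
python3 - <<'E'
from h import *
from scipy.spatial.transform import Rotation as Ro
s=arm.observe();im=arm.get_image('wrist');p=arm.camera_params('wrist')
W=np.eye(4);W[:3,:3]=Ro.from_rotvec(s['ee_rot']).as_matrix();W[:3,3]=s['position'];T=W@p['T_tool_cam'];f=240/np.tan(np.radians(p['vfov']/2))
b=np.load('base.npz');t=float(b['t']);c,q=np.cos(t),np.sin(t)
def proj(x,y,z):
    w=np.r_[b['o']+np.array([[c,-q],[q,c]])@[x,y],z];k=T[:3,:3].T@(w-T[:3,3]);return np.round([f*k[0]/k[2]+p['cx'],f*k[1]/k[2]+p['cy']]).astype(int)
for n,zf,col in(('flat',32,(255,0,0)),('tilt',45,(0,255,0))):
    P=[proj(105,56,zf),proj(105,-56,zf),proj(-45,-56,32),proj(-45,56,32)];print(n,[x.tolist() for x in P])
h=cv2.cvtColor(im,cv2.COLOR_RGB2HSV);m=cv2.inRange(h,(100,120,60),(125,255,255))
n,l,st,ce=cv2.connectedComponentsWithStats(m);i=1+st[1:,4].argmax();r=cv2.findContours((l==i).astype('uint8'),0,2)[0][0]
print('seen',cv2.approxPolyDP(cv2.convexHull(r),6,True)[:,0].tolist())
cv2.imwrite('pics/w6.png',im[:,:,::-1])
E
```

```text
flat [[270, 3], [384, 4], [379, 159], [274, 159]]
tilt [[268, -1], [386, -1], [379, 159], [274, 159]]
seen [[272, 3], [385, 5], [379, 157], [276, 158]]
```

View pics/w6.png

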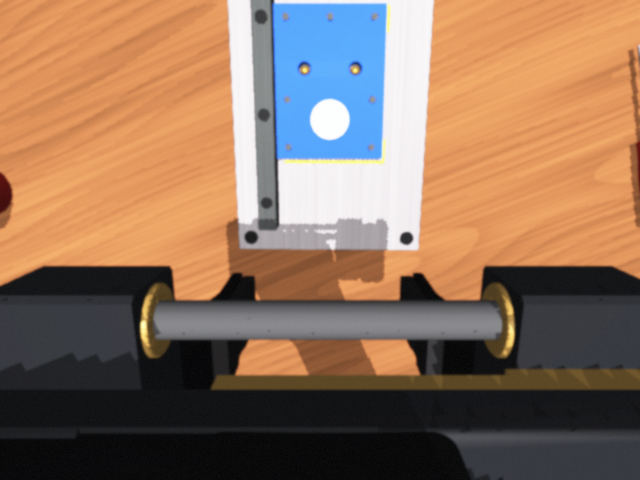

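The pins are centred in both holes, at (305,69) and (355,69). The plate's outline matches the flat prediction: far edge at rows 3–5, against 3–4 if flat and −1 if tilted. Handing in.

```bash
python3 -c "
from rig import arm;print(arm.sign_off(), arm.observe()['time_s'])"
```

```text
the job is handed in; nothing more can be done
the job is handed in; nothing more can be done
```

The blue plate is seated: both holes are over the pins and it lies flat on the base. I pushed it sideways against the fence with two spread fingertips, then slid it along the fence until it dropped over the pins. After that I backed off and lifted the arm about 300 mm clear. It took about 13 s, with end-of-move wrist forces no higher than about 10 N.

- **Holes and edges:** the last wrist picture shows both brass pin tips centred in the holes. The near edge lies on its yellow line.
- **Flatness:** the plate's outline matches the flat prediction to about 2 px and not the tilted one.
- **Bystanders:** both studs looked unmoved in the scene view. I did not recheck the hammer, screwdriver, wrench, can or tray one by one, but the gripper went down only at the base.
- **Disagreement:** the sliding force read only about 3 N at the ends of the sliding moves, below the stated 4–15 N. No check failed.

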